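# Set the air regulator for the carving hammer to 3 bar

### The arm

A 6-joint arm with a two-finger parallel gripper is mounted at the origin on the work surface. World frame = base frame: x ahead of the robot, y to its left, z up, the work surface at z = 0. Lengths are in mm, angles in rad, forces in N, time in s.
With the tool pointing down it reaches from about 250 to 775 mm from the base axis. Payload 4 kg.
Tool frame: the origin (TCP) lies on the centre line of the jaws, within the pads' length; the fingertips stand finger_overhang ahead of it and the grasp point (between the pads) is the TCP (finger_overhang is the distance from the TCP to the fingertips, in mm); z points along the fingers, y is the line along which they close (so a half turn about z gives the same grasp; the last joint's range is limited). The gripper opens to 85 mm and grips with 20 to 120 N. Pads are 22 mm wide; open, the fingers measure 114 mm over their backs; the gripper's body (76 mm by 85 mm) begins 54 mm behind the grasp point. The pads swing forward as they close: fully open they stand 13 mm farther back than shut.
Start: joints at [-1.244, 0.087, 1.371, -0, 1.684, -0.103], TCP at [229.178, -499.993, 250.341] pointing down, gripper open.
Joint ranges: [-3.1, 3.1], [-0.76, 2.03], [0.27, 2.55], [-1.08, 4.22], [0.17, 2.65], [-2.57, 2.57]. Speed limits (rad/s): [2.79, 2.79, 3.14, 3.14, 3.14, 3.14].

### API

Orientations are given as a unit quaternion [w, x, y, z].
In Python, from plant import state, camera, calibration, finish_job, silhouettes, finger_overhang gives the robot as it stands. The module is installed in compiled form; this text tells all that it offers.
- The arm moves only by the tool apply_moves, never from a script. Its argument "targets" is text: rows parted by semicolons, each of 5 numbers parted by spaces: the gripper command: -1 is fully open, 1 is shut, values between are in proportion, then the shift along the tool's x, y, z in cm, then the turn about the tool's z in degrees. A call has 1 to 10 rows; each row is the pose to reach, as a shift and turn from the pose commanded when the call began, along the tool's axes at that moment; what a row does not reach only later rows make up. A row lasts 1/8 s, in which the tool goes at most 62.5 mm and 10.7 degrees, less where a joint would pass 70% of its speed; a pose out of reach is approached as far as the arm can. A call with a gripper value outside its range is refused whole. The fingers move at their own pace and stop on an object; "newtons" is the grip in N (left out, the last holds). Time passes only in rows, so rows that repeat a pose let the fingers close. It gives the time, the measured TCP pose, the force, the opening and the grip force at its end, in the units of the state.
- state(): the state, without advancing time (a new reading comes with each control period).
- camera(name): name is "side" or "top" or "wrist"; returns (picture, depth): 480x640x3 uint8, red, green, blue; 480x640 float32, mm along the optical axis (not along the pixel's ray), 0 where there is no reading.
- calibration(name): a dict with "mtx" (3x3 intrinsics, pixels), "R" (3x3) and "t" (3): a world point X has camera coordinates R X + t. Camera axes: x right, y down, z forward; pixel columns grow to the right and rows downward; lengths in mm; the calibration is good to about 2 mm. A picture is of the moment at which its call begins: read the wrist's pose just before it. calibration takes no time and is no camera call; for the wrist camera it gives the pose at the moment of the call.
- finish_job(): hands the job in; it is judged then, once.
Trained networks look in the newest picture that a camera, given by its name, has taken for a name from the list of things; names that differ only in an ending like _2 or _b are one class to them, and where a whole thing is asked for, a point or a joint stands for the part that bears it (a point fixed in the world has none). Each returns a list of dicts, best first, with "score" (0 to 1); they miss things now and then, are a little off and sometimes report something else, mostly with a low value. They report only what shows in the picture. A call takes as long as a camera call. They do not tell look-alikes from the thing itself.
- silhouettes(camera, target): "mask" (480x640 bool, what is visible of it) and "rect" ([centre column, centre row, width, height] in pixels, round what is visible of it).
The state is a dict: "t": time; "joint_positions": joint angles; "qvel": joint speeds; "joint_torque": joint torques, N m; "tool_pos": TCP position; "ee_rot": TCP orientation; "contact_force": force on the tool from outside, world axes, zero at the start; "ft_torque": the same for the moment, N m; "opening": finger opening in mm; "gripper_force": force on a finger pad.
Only numpy, scipy, OpenCV 4.12 (cv2) and the standard library are available. Lean on these libraries where they do the work, as an engineer would, in place of code of your own. Each camera call takes 0.05 s, during which the arm holds its last target. There are 200 camera calls.

### The job

The carving hammer's air is still set for roughing out: bring the regulator down to 3 bar for the fine work. Pull the black scale sleeve up to unlock it, click it round until the 3 stands at the red pointer, push it fully home again so that it is locked, and let go. The sleeve is a thin plastic moulding, so grip and press it gently, and leave the tools and the little carving around it where they are.

Things in the scene. Friction and masses are not known exactly. Their poses are not given: they have to be found in the camera images.
- regulator: compressed-air filter-regulator on a steel stand, bolted to the bench. Origin on the bench, below the sleeve's upright axis; x axis towards the round pressure gauge (69 mm out) and red pointer, y axis towards the supply pipe (96 mm out); brass coupling 99 mm out on -y. Base plate 150 x 120 mm, aluminium body up to 172 mm, above it the black sleeve. Nothing stands beside or above the sleeve
- sleeve_grip (a point): middle of the black sleeve's ribbed grip, on its upright axis, 227 mm above the bench when locked. Grip: cylinder, 50 mm diameter, 201 to 250 mm up; below it a bevelled skirt, 74 mm diameter, with white numerals 0 to 8 (anticlockwise from above); a white line on the flat top points to the 0. Thin plastic: spoiled if the forces on it sum to over 110 N (55 N on each of two fingers)
- index (a point): tip of the fixed red pointer on the gauge side, 42 mm from the sleeve's axis and 190 mm above the bench; the numeral next to it is the set pressure
- sleeve (a joint): angle of the scale sleeve, rad: 0 at numeral 0, growing clockwise seen from above, 0.698 for each whole number, so 2.094 at 3; stops at 0 and 8 (5.585). Clicks every half number (0.349 rad); about 0.15 N m pulls it over a click; let go, it settles in the nearest one. Turns only while pulled up. Starts between 5.5 and 8. The red gauge needle follows it
- lift (a joint): how far the sleeve is pulled up, m: 0 home and locked, 0.008 at the upper stop; free to turn above 0.005, where an orange band shows under the skirt. It stays at the height where it is left; about 6 N pull it up and 4 N push it down. It goes home only while it stands in a click
- mallet_center (a point): yellow nylon mallet lying on the bench, head 90 mm wide, 210 mm long; the point is at its middle
- air_hammer_center (a point): steel pneumatic carving hammer lying on the bench, 42 mm diameter, 180 mm long; the point is at its middle
- maquette_center (a point): small twisted limestone carving standing on its 85 mm square foot, 150 mm tall; the point is half-way up
Mind the look-alikes: they are no part of the job. Of the things that look like the regulator, the largest one is meant.

How it is judged (in metres and radians):
On the way, in this order (a step that is already met when the one before it is completed fails the run):
1. the sleeve is pulled up and unlocked (value of joint lift above 0.005 m), for 0.1 s.
2. the sleeve is clicked round to 3 (value of joint sleeve between 1.99 and 2.2 rad), for 0.2 s.
At the end, for the whole second after the job is handed in: the sleeve stands at 3 (within 0.1 rad, so in the click of 3), is pushed down to within 1.5 mm of home, and is released; nothing around it has been disturbed (all of step 2 and value of joint lift below 0.0015 m and contact force between the fingers and regulator below 0.1 N); the robot touches nothing.
It fails at once if the plastic sleeve is squeezed or pressed with more than 110 N in all (about 55 N on each finger) (contact force between the fingers and regulator above 110 N).
It fails at once if the mallet is shifted by more than 30 mm (distance of mallet_center from where it was at the start of the episode above 0.03 m).
It fails at once if the carving hammer is shifted by more than 30 mm (distance of air_hammer_center from where it was at the start of the episode above 0.03 m).
It fails at once if the carving is shifted or tipped by more than 20 mm (distance of maquette_center from where it was at the start of the episode above 0.02 m).
It also fails if it takes over 64 s, if anything falls off the work surface, if the arm or the gripper's body presses on something with over 40 N, if the wrist force passes 120 N, or if a joint passes its speed limit or range.

## Working session

There is one attempt and no reset: what is moved stays moved. The work goes in short steps, Python scripts to look and compute and a tool call to move; the robot and the scene stay as the last step left them, time stands still between calls to the robot, and variables do not carry over. Pictures are saved under pics/ and viewed, at most 10 in all, crops included, and the job is handed in when it is done.

Besides the shell and the picture viewer there is one more tool, called after "Emit:" in YAML: its name, and indented under it one key for each argument. apply_moves: Moves the arm, as the interface text tells. Its arguments: {"type":"object","properties":{"targets":{"type":"string"},"newtons":{"type":"number"}},"required":["targets"]}

```bash
mkdir -p pics; cat > h.py <<'E'
import numpy as np, cv2
from plant import *
def world(cam,depth,mask):
    c=calibration(cam); K=np.array(c["mtx"]);R=np.array(c["R"]);t=np.array(c["t"])
    v,u=np.nonzero(mask&(depth>0)); z=depth[v,u]
    P=np.stack([(u-K[0,2])/K[0,0]*z,(v-K[1,2])/K[1,1]*z,z],1)
    return (P-t)@R, u, v
def proj(cam,X):
    c=calibration(cam); p=np.array(c["mtx"])@(np.array(c["R"])@np.array(X,float)+np.array(c["t"])); return p[:2]/p[2]
E
python3 - <<'E'
from h import *
s=state(); print({k:np.round(v,3) for k,v in s.items()}, finger_overhang)
ims=[]
for cam in("top","side"):
    im,d=camera(cam); ims.append(im); cv2.imwrite(f"pics/{cam}0.png",im[:,:,::-1]); np.save(f"{cam}0.npy",d)
    for n in("regulator","sleeve","mallet_center","air_hammer_center","maquette_center"):
        for r in silhouettes(cam,n):
            P,u,v=world(cam,d,r["mask"]); print(cam,n,round(r["score"],2),np.round(r["rect"]),len(P),np.round(np.median(P,0)) if len(P) else 0,np.round(np.percentile(P,[2,98],axis=0)).tolist() if len(P) else 0)
E
```

```text
{'t': np.float64(0.0), 'joint_positions': array([-1.244,  0.088,  1.372, -0.   ,  1.684, -0.103]), 'qvel': array([-0.001, -0.001, -0.001, -0.   , -0.   ,  0.001]), 'joint_torque': array([-1.0000e-03, -3.5187e+01, -3.1327e+01, -0.0000e+00,  1.1000e-02,
        0.0000e+00]), 'tool_pos': array([ 229.01 , -499.574,  249.13 ]), 'ee_rot': array([-0.001,  0.977,  0.213, -0.   ]), 'contact_force': array([-1.05 , -0.494, -0.12 ]), 'ft_torque': array([-0.039, -0.052,  0.045]), 'gripper_force': np.float64(0.0), 'opening': np.float64(85.387)} 19.0
top regulator 0.94 [278. 166.  55.  44.] 1509 [699.  77. 101.] [[659.0, 28.0, 1.0], [753.0, 150.0, 173.0]]
top regulator 0.92 [277. 239.  84.  64.] 3080 [512.  70. 157.] [[446.0, -2.0, 5.0], [584.0, 178.0, 254.0]]
top regulator 0.56 [350. 165.  59.  50.] 1411 [705. -91. 104.] [[665.0, -152.0, 2.0], [759.0, -29.0, 173.0]]
top sleeve 0.87 [353. 154.  22.  22.] 350 [707. -96. 160.] [[690.0, -120.0, 108.0], [744.0, -74.0, 175.0]]
top sleeve 0.79 [280. 159.  17.  17.] 301 [701.  79. 168.] [[687.0, 61.0, 130.0], [723.0, 100.0, 175.0]]
top sleeve 0.71 [272. 2
[... 964 characters left out ...]
2.0]]
side sleeve 0.79 [261. 195.  22.  26.] 359 [706. -87. 149.] [[692.0, -113.0, 128.0], [730.0, -74.0, 172.0]]
side mallet_center 0.87 [353. 238.  73.  60.] 1753 [ 516. -143.   61.] [[393.0, -191.0, 24.0], [584.0, -117.0, 89.0]]
side air_hammer_center 0.79 [222. 391.  88.  44.] 1698 [537. 310.  37.] [[455.0, 286.0, 21.0], [625.0, 329.0, 44.0]]
side air_hammer_center 0.21 [288. 259.  38.  43.] 1251 [508.  97. 225.] [[484.0, 63.0, 189.0], [542.0, 116.0, 252.0]]
side maquette_center 0.81 [404. 211.  40.  63.] 1601 [ 411. -271.   68.] [[376.0, -323.0, 3.0], [454.0, -249.0, 151.0]]
side maquette_center 0.41 [291. 297.  85. 121.] 6405 [505. 104. 129.] [[447.0, 15.0, 4.0], [579.0, 187.0, 250.0]]
```

```bash
python3 - <<'E'
from h import *
t=cv2.imread("pics/top0.png"); s=cv2.imread("pics/side0.png")
a=cv2.resize(t[120:320,160:460],(600,400)) 
cv2.imwrite("pics/a.png",t)
b=cv2.resize(t[195:280,225:325],(400,340),interpolation=cv2.INTER_CUBIC); c=cv2.resize(s[225:310,245:345],(400,340),interpolation=cv2.INTER_CUBIC)
cv2.imwrite("pics/b.png",np.hstack([b,c]))
for cam in("top","side"):
    d=np.load(cam+"0.npy"); P,u,v=world(cam,d,np.ones((480,640),bool))
    for lo,hi in((243,262),(205,240)):
        m=(P[:,2]>lo)&(P[:,2]<hi)&(abs(P[:,0]-513)<45)&(abs(P[:,1]-85)<50); Q=P[m]
        A=np.c_[2*Q[:,:2],np.ones(len(Q))]; w=np.linalg.lstsq(A,(Q[:,:2]**2).sum(1),rcond=None)[0]
        print(cam,lo,m.sum(),Q.mean(0).round(1),np.percentile(Q,[2,50,98],axis=0).round(1).tolist(),"mid/minrect",cv2.minEnclosingCircle(Q[:,:2].astype(np.float32)),"circfit",w[:2].round(1),np.sqrt(w[2]+w[:2]@w[:2]).round(1))
E
```

```text
top 243 423 [516.9  81.9 251.2] [[493.6, 59.2, 245.8], [517.3, 82.4, 251.4], [539.7, 104.8, 255.9]] mid/minrect ((517.3414306640625, 82.38810729980469), 25.74536895751953) circfit [516.9  82. ] 18.0
top 205 36 [504.8  66.9 222.9] [[491.9, 56.8, 205.4], [503.1, 61.8, 224.8], [526.2, 93.7, 239.9]] mid/minrect ((512.41064453125, 79.1140365600586), 25.034326553344727) circfit [517.4  82.6] 25.4
side 243 468 [515.9  85.1 249.1] [[493.8, 60.7, 243.9], [515.8, 85.7, 249.5], [538.9, 106.6, 252.0]] mid/minrect ((518.0643920898438, 82.87034606933594), 26.088579177856445) circfit [516.6  84.1] 18.3
side 205 312 [506.5  98.3 222.7] [[492.2, 74.6, 205.4], [503.3, 101.5, 222.6], [534.1, 108.3, 239.2]] mid/minrect ((516.0701293945312, 85.56668853759766), 25.276636123657227) circfit [517.6  82.6] 24.7
```

View pics/a.png

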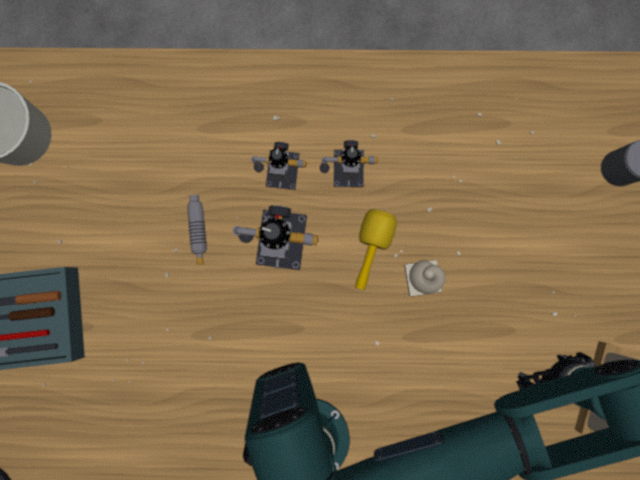

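View pics/b.png

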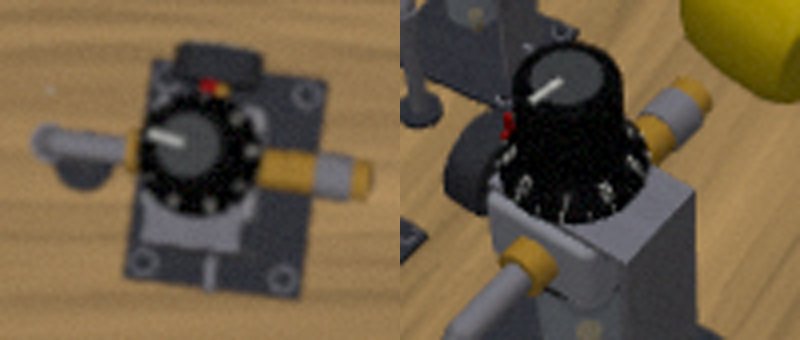

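The task's regulator is the largest one, with its sleeve at about (273,232) in the top view. The two smaller look-alikes are at (280,160) and (350,155). The close crop shows the big sleeve with its white line pointing left and slightly up, and the red pointer at the gauge. The reading is about 7, and the axis is near (517,83).

```bash
python3 - <<'E'
from h import *
c=calibration("wrist"); R=np.array(c["R"]);t=np.array(c["t"]); C=-R.T@t
p=state()["tool_pos"]; x=np.array([.909,.416,0]);y=np.array([.416,-.909,0])
d=C-p; print("cam offset tool",d@x,d@y,-d[2],"axis",R[2],"f",c["mtx"][0][0])
E
```

```text
cam offset tool 80.22385165344097 -0.348677563750038 -122.6103653098252 axis [-0.28390152 -0.13037262 -0.9499489 ] f 392.1888671575896
```

Emit:
apply_moves:
  targets: "-1 0 0 -6 0; -1 3 -2.4 -9 0; -1 8 -6.5 -9 0; -1 13 -10.5 -9 0; -1 18 -14.6 -9 0; -1 23 -18.7 -9 0; -1 28 -22.8 -9 0; -1 33 -26.8 -9 0; -1 38 -30.9 -9 0; -1 43 -35 -9 0"

```text
t: 1.85
tool_pos: [467.7, -15.0, 340.7]
ee_rot: [0.0, 0.977, 0.213, 0.001]
contact_force: [-0.0, -1.0, -0.3]
opening: 85.9
gripper_force: 0.0
```

Emit:
apply_moves:
  targets: "-1 4.3 -3.4 0 0; -1 8.6 -6.9 0 0; -1 8.6 -6.9 0 0; -1 8.6 -6.9 0 0"

```text
t: 2.35
tool_pos: [516.5, 81.4, 340.2]
ee_rot: [0.0, 0.977, 0.213, -0.0]
contact_force: [-0.1, 0.8, 0.1]
opening: 85.5
gripper_force: 0.0
```

```bash
python3 - <<'E'
from h import *
s=state(); print(s["tool_pos"],s["joint_positions"].round(3))
im,d=camera("wrist"); cv2.imwrite("pics/w1.png",im[:,:,::-1]); np.save("w1.npy",d)
P,u,v=world("wrist",d,np.ones((480,640),bool))
for lo,hi in((244,262),(205,240)):
    m=(P[:,2]>lo)&(P[:,2]<hi)&(np.hypot(P[:,0]-517,P[:,1]-83)<34); Q=P[m]
    A=np.c_[2*Q[:,:2],np.ones(len(Q))]; w=np.linalg.lstsq(A,(Q[:,:2]**2).sum(1),rcond=None)[0]
    print(lo,m.sum(),Q.mean(0).round(1),"circ",cv2.minEnclosingCircle(Q[:,:2].astype(np.float32)),"fit",w[:2].round(1),np.median(Q[:,2]))
rgb=im.astype(int)
allm=np.zeros((480,640),bool)
# white line on top
br=(rgb.min(2)>150); P,u,v=world("wrist",d,br); m=(abs(P[:,2]-250)<7)&(np.hypot(P[:,0]-517,P[:,1]-83)<26)
Q=P[m][:,:2]; print("line n",m.sum(),Q.mean(0), u[m].mean(),v[m].mean())
g=cv2.fitLine(Q.astype(np.float32),cv2.DIST_L2,0,.01,.01).ravel(); print(g, np.degrees(np.arctan2(g[1],g[0])))
red=(rgb[...,0]>120)&(rgb[...,1]<70)&(rgb[...,2]<70); P,u,v=world("wrist",d,red); m=(abs(P[:,2]-190)<15)&(np.hypot(P[:,0]-517,P[:,1]-83)<70)
print("red",m.sum(),P[m].mean(0) if m.any() else 0,np.c_[u,v][m].mean(0) if m.any() else 0)
if m.any(): print(np.percentile(P[m],[5,95],axis=0))
# base plate
P,u,v=world("wrist",d,np.ones((480,640),bool))
E
```

```text
[516.456315    81.36505881 340.19150875] [ 4.800e-02  2.700e-02  1.258e+00 -1.000e-03  1.858e+00  1.189e+00]
244 5510 [520.5  81.8 249.1] circ ((518.8515014648438, 80.96708679199219), 25.932567596435547) fit [519.9  81.5] 249.28813934667178
205 804 [538.1  90.1 224.1] circ ((522.3455200195312, 82.74732971191406), 25.24090576171875) fit [518.7  80.8] 224.871018695799
line n 247 [522.15352919  92.52817932] 305.37651821862346 235.88663967611336
[2.9326653e-01 9.5603073e-01 5.2215350e+02 9.2528175e+01] 72.94638
red 110 [558.80608425  76.65191379 186.09327239] [350.07272727 171.56363636]
[[555.37868484  72.43166701 181.35430823]
 [561.75526728  79.81481564 194.77585929]]
```

View pics/w1.png

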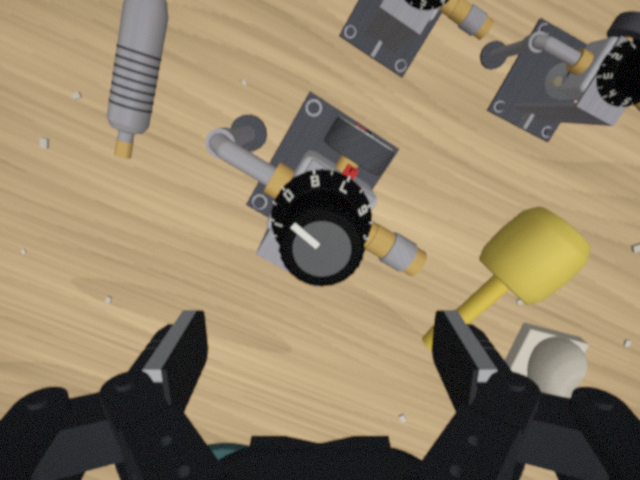

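The wrist view shows the sleeve's white line at (305,236) pointing to the 0. The red pointer, at (350,172), stands at the 7. Line and pointer angles agree on exactly 280°, so the turn needed is −160°. The axis is near (518,82), and the tool is centred between the fingers.

Emit:
apply_moves:
  targets: "-1 0.16 0 4 0; -1 0.16 0 8 0; -1 0.16 0 10 0; -0.5 0.16 0 10.8 0; -0.3 0.16 0 10.8 0; -0.3 0.16 0 10.8 0; -0.3 0.16 0 10.8 0; -0.3 0.16 0 10.8 0"
  newtons: 25

```text
t: 3.4
tool_pos: [518.4, 82.2, 233.0]
ee_rot: [0.0, 0.977, 0.213, 0.001]
contact_force: [-0.2, 0.9, -0.2]
opening: 55.4
gripper_force: 0.0
```

Emit:
apply_moves:
  targets: "-0.2 0 0 0 0; -0.1 0 0 0 0; 0 0 0 0 0; 0 0 0 0 0; 0 0 0 0 0; 0 0 0 0 0"
  newtons: 25

```text
t: 4.15
tool_pos: [518.7, 81.5, 233.1]
ee_rot: [0.001, 0.977, 0.213, 0.001]
contact_force: [2.9, -4.6, 4.3]
opening: 49.4
gripper_force: 26.7
```

Emit:
apply_moves:
  targets: "0 0 0.08 -0.2 0; 0 0 0.08 -0.4 0; 0 0 0.08 -0.6 0; 0 0 0.08 -0.75 0; 0 0 0.08 -0.75 0; 0 0 0.08 -0.75 0"

```text
t: 4.9
tool_pos: [518.6, 81.4, 237.4]
ee_rot: [-0.0, 0.977, 0.213, -0.001]
contact_force: [4.5, -3.2, -5.0]
opening: 49.2
gripper_force: 27.0
```

```bash
python3 - <<'E'
from h import *
im,d=camera("side"); cv2.imwrite("pics/s2.png",cv2.resize(im[215:315,235:355,::-1],(720,600),interpolation=cv2.INTER_CUBIC))
E
```

```text
(no output)
```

View pics/s2.png

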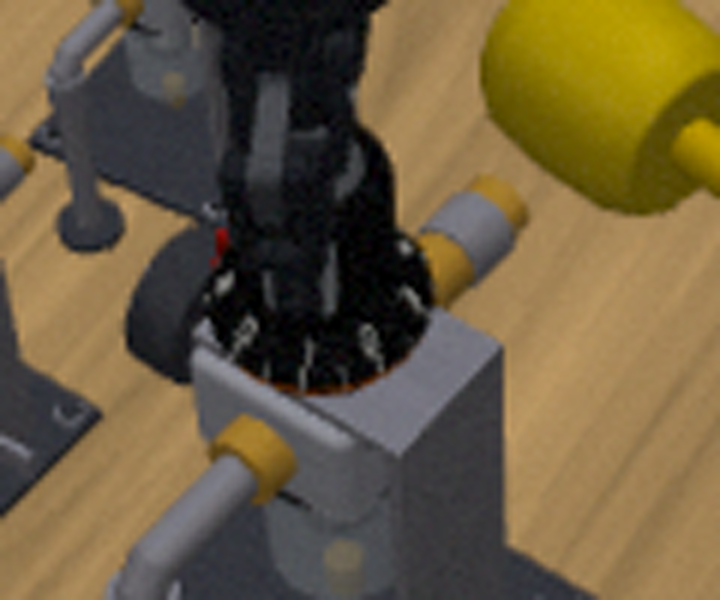

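Emit:
apply_moves:
  targets: "0 0 0 -0.15 0; 0 0 0 -0.3 0; 0 0 0 -0.3 0; 0 0 0 -0.3 0"

```text
t: 5.45
tool_pos: [518.6, 81.4, 240.3]
ee_rot: [-0.0, 0.977, 0.213, -0.001]
contact_force: [4.4, -2.7, -4.3]
opening: 49.4
gripper_force: 27.0
```

Emit:
apply_moves:
  targets: "0 0 0 0 -6; 0 0 0 0 -12; 0 0 0 0 -18; 0 0 0 0 -24; 0 0 0 0 -30; 0 0 0 0 -35; 0 0 0 0 -40; 0 0 0 0 -40; 0 0 0 0 -40"

```text
t: 6.58
tool_pos: [518.6, 81.5, 240.4]
ee_rot: [-0.0, 0.845, 0.535, -0.001]
contact_force: [3.9, -3.0, -3.6]
opening: 49.4
gripper_force: 27.3
```

```bash
cat > look.py <<'E'
from h import *
import sys
im,d=camera("wrist"); cv2.imwrite(f"pics/{sys.argv[1]}.png",im[:,:,::-1])
s=state(); print(s["joint_positions"].round(3),s["ft_torque"].round(3),s["tool_pos"].round(1))
r=[x for x in silhouettes("wrist","sleeve")]; print([(x["score"],x["rect"]) for x in r])
E
python3 look.py w3
```

```text
[0.048 0.035 1.446 0.    1.663 0.491] [-0.519 -0.969  0.028] [518.6  81.5 240.5]
[(0.81, [321.1, 316.6, 158.2, 216.7]), (0.67, [607.0, 103.3, 66.1, 94.0])]
```

View pics/w3.png

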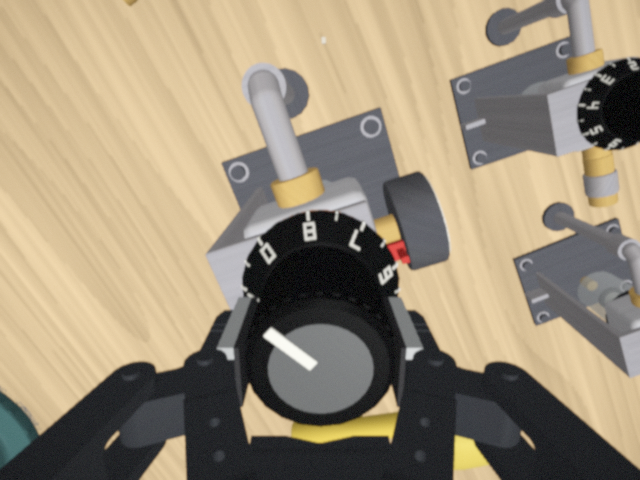

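The pointer, at (400,250), now stands at the 6, at (387,272). The sleeve follows without slip, with the line fixed in the tool frame, so I'll continue by −120°.

Emit:
apply_moves:
  targets: "0 0 0 0 -8; 0 0 0 0 -16; 0 0 0 0 -24; 0 0 0 0 -32; 0 0 0 0 -40; 0 0 0 0 -48; 0 0 0 0 -56; 0 0 0 0 -64; 0 0 0 0 -72; 0 0 0 0 -80"

```text
t: 7.92
tool_pos: [518.1, 81.5, 240.6]
ee_rot: [-0.001, 0.302, 0.953, -0.0]
contact_force: [3.8, -2.5, -5.4]
opening: 49.5
gripper_force: 27.3
```

Emit:
apply_moves:
  targets: "0 0 0 0 -8; 0 0 0 0 -16; 0 0 0 0 -24; 0 0 0 0 -32; 0 0 0 0 -37; 0 0 0 0 -40; 0 0 0 0 -40; 0 0 0 0 -40"

```text
t: 8.93
tool_pos: [518.1, 81.1, 240.5]
ee_rot: [-0.001, -0.04, 0.999, -0.0]
contact_force: [2.8, -3.3, -4.7]
opening: 49.7
gripper_force: 27.7
```

```bash
python3 look.py w4
```

```text
[ 4.800e-02  3.400e-02  1.446e+00 -1.000e-03  1.664e+00 -1.604e+00] [-0.766 -0.622  0.011] [518.1  81.1 240.6]
[(0.65, [319.4, 321.3, 160.3, 216.6])]
```

View pics/w4.png

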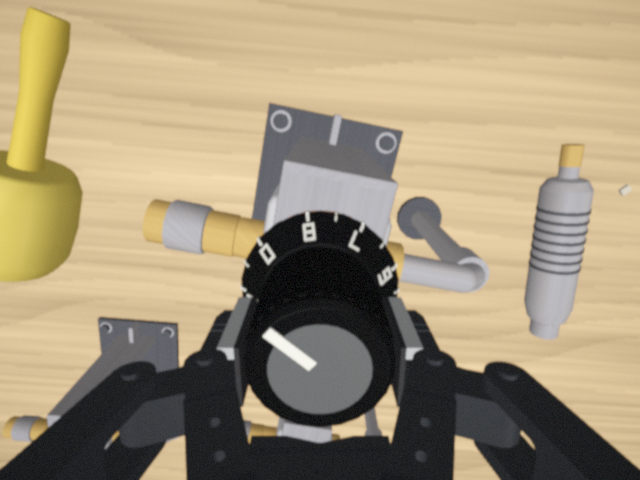

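The sleeve has turned −160° with the line still fixed in the tool frame (tip at (265,330)), and the moment about z is about 0, so it stands in the click of 3. Next I push it home.

Emit:
apply_moves:
  targets: "0 0 0 0.3 0; 0 0 0 0.6 0; 0 0 0 0.9 0; 0 0 0 1.1 0; 0 0 0 1.3 0; 0 0 0 1.3 0; 0 0 0 1.3 0"

```text
t: 9.9
tool_pos: [518.4, 81.2, 233.0]
ee_rot: [0.001, -0.04, 0.999, -0.0]
contact_force: [-2.1, -5.1, 11.9]
opening: 49.4
gripper_force: 29.3
```

Emit:
apply_moves:
  targets: "0 0 0 0.1 0; 0 0 0 0.25 0; 0 0 0 0.25 0"

```text
t: 10.28
tool_pos: [518.4, 81.2, 232.9]
ee_rot: [0.002, -0.04, 0.999, -0.0]
contact_force: [-5.7, -4.8, 20.3]
opening: 49.4
gripper_force: 30.0
```

Emit:
apply_moves:
  targets: "0 0 0 -0.2 0; 0 0 0 -0.3 0; 0 0 0 -0.3 0; -0.4 0 0 -0.3 0; -0.7 0 0 -0.3 0; -1 0 0 -0.3 0; -1 0 0 -0.3 0; -1 0 0 -0.3 0; -1 0 0 -0.3 0; -1 0 0 -0.3 0"

```text
t: 11.52
tool_pos: [518.4, 81.4, 230.3]
ee_rot: [0.0, -0.04, 0.999, -0.0]
contact_force: [0.9, 0.1, -0.4]
opening: 85.3
gripper_force: 0.0
```

Emit:
apply_moves:
  targets: "-1 0 0 -3 0; -1 0 0 -8 0; -1 0 0 -11 0; -1 0 0 -11 0; -1 0 0 -11 0"

```text
t: 12.15
tool_pos: [518.2, 81.4, 339.1]
ee_rot: [-0.001, -0.04, 0.999, -0.0]
contact_force: [0.3, 1.3, -0.9]
opening: 85.4
gripper_force: 0.0
```

```bash
python3 - <<'E'
from h import *
s=state(); print(s["tool_pos"],s["t"],s["contact_force"])
im,d=camera("wrist"); cv2.imwrite("pics/w5.png",im[:,:,::-1])
P,u,v=world("wrist",d,np.ones((480,640),bool)); m=(P[:,2]>240)&(P[:,2]<265)&(np.hypot(P[:,0]-518,P[:,1]-82)<20); print("top z",np.median(P[m][:,2]))
br=im.min(2)>150; P,u,v=world("wrist",d,br); m=(abs(P[:,2]-250)<8)&(np.hypot(P[:,0]-518,P[:,1]-82)<26)
Q=P[m][:,:2]; g=cv2.fitLine(Q.astype(np.float32),cv2.DIST_L2,0,.01,.01).ravel(); print(Q.mean(0),np.degrees(np.arctan2(g[1],g[0])))
im,d=camera("side"); cv2.imwrite("pics/s5.png",cv2.resize(im[215:315,235:355,::-1],(720,600),interpolation=cv2.INTER_CUBIC))
E
```

```text
[518.16167915  81.42851369 339.07439434] 12.15 [ 0.27457921  1.29755215 -0.94064224]
top z 248.59563505160378
[510.96737626  71.38485704] 52.56382
```

View pics/s5.png

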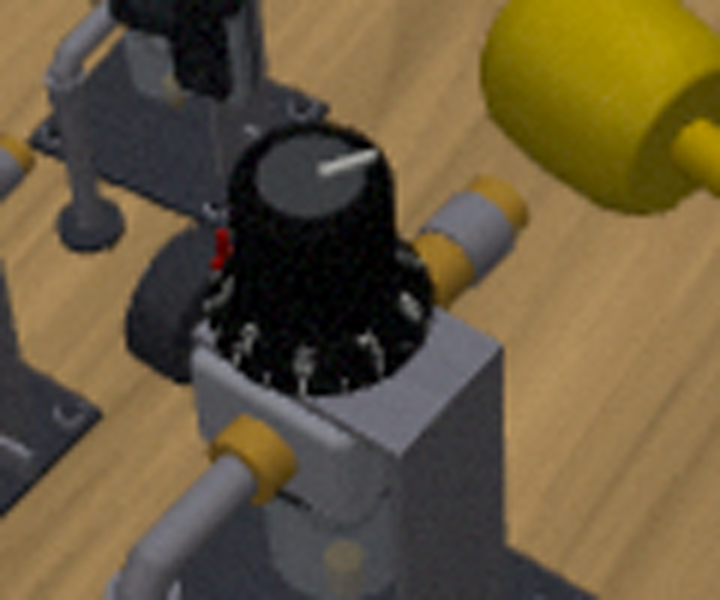

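View pics/w5.png

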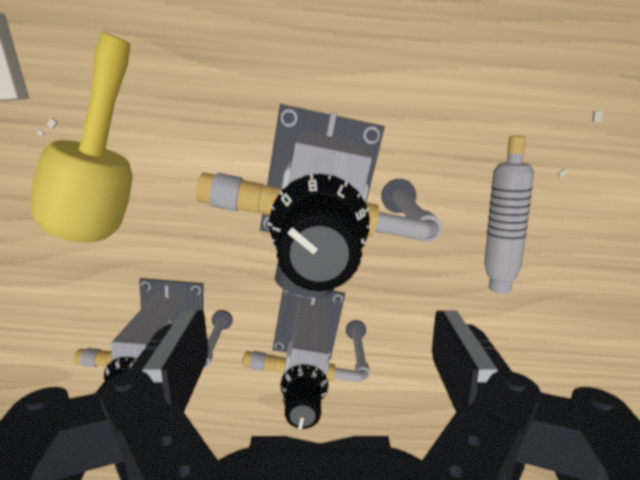

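The side view shows no orange band under the skirt, with the line tip at (375,155). The wrist view has the line at (302,240), pointing to −127.4°; −127° is expected at 3. The top stands at 248.6 mm (249.3 at the start), so the sleeve is home and locked.

```bash
python3 -c "
from plant import finish_job; print(finish_job())"
```

```text
the job is handed in; nothing more can be done
None
```

The regulator sleeve was pulled up, turned from 7 to 3 bar, pushed home so it locks and released, with the surroundings left alone; the job is handed in, but no verdict was returned.

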